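# Lay the last block in the stock tray and stow the tray

## Task

Lay the loose wooden block flat on the course in the pulled-out tray so that it bridges the one open joint, in line with the blocks below and resting well on both, and let go of it. Then press the release lever beside the tray's handle down and push the tray fully home, so that the lever springs back up. The stacked blocks must stay stacked as they are, and leave everything else on the bench where it is.

Things in the scene. Friction and masses are not known exactly. Their poses are not given: they have to be found in the camera images.
- stand: Fixed low steel stand of the slide-out tray, no roof. Origin on the table under the middle of the pulled-out tray; +x is the way the tray is pushed home (roughly away from the robot), +y to the left seen so, z up. Its runners (y = +-139 to 151 mm, 60 mm high; catch rail left of them to 166 mm) and back plate lie at x = 70 to 250 mm.
- tray (a joint): How far the tray is pushed in along the stand's +x, m: 0 = fully out (start; the lever's tooth holds it with 2 mm of play), 0.150 = home at its stop; from 0.146 the tooth drops behind the catch rail and holds it home. Friction about 2 N (some 2 N more if the tooth drags on the rail), damping 8 N s/m, about 1 kg.
- tray_floor (a point): Centre of the tray's floor, 30 mm above the table, moves with the tray, axes as the stand's. Tray 145 (x) x 258 mm (y) inside, walls 25 mm above the floor. Its wooden front panel, 350 mm wide (y), has its robot-side face 83 mm to -x of this point, top edge 65 mm above the table; a bar handle (y = +-50 mm) stands 29 mm out from it at 45 mm height.
- release_lever (a joint): Angle of the release lever, rad: 0 = up (at rest, sprung), 0.18 = down to its stop. Its tooth clears the catch from about 0.09. Hold it down until the tray has moved some 15 mm; from there, let go, it rides on the rail near 0.09 and springs back to 0 once the tray is home.
- lever_pad (a point): Centre of the top of the lever's black thumb pad, in front of the left part of the tray's front panel: 44 (x) x 62 (y) x 8 mm, top 50 mm above the table at rest, 25 mm to -x of the panel's face, 136 mm to +y of the tray's middle. Gives 9 mm downward to unlock, 18 mm to the stop; 2.5 N to start, 7 N at the stop. A fingertip holding it down can push on the panel behind it.
- last_block: The block still to be laid: plain brown hardwood block, 45 (its x) x 80 (its y, long) x 30 mm high, 85 g, loose; origin at the centre of its underside. It lies flat on the bench to the right of the tray.
- low_left: Left block of the lower course standing on the tray's floor: plain brown hardwood block, 45 (its x) x 80 (its y, long) x 30 mm high, 85 g, loose; origin at the centre of its underside. The three lower blocks stand end to end across the tray (long sides along the tray's y) with gaps of about 6 mm.
- low_mid: Middle block of the lower course: plain brown hardwood block, 45 (its x) x 80 (its y, long) x 30 mm high, 85 g, loose; origin at the centre of its underside.
- low_right: Right block (towards the tray's -y) of the lower course: plain brown hardwood block, 45 (its x) x 80 (its y, long) x 30 mm high, 85 g, loose; origin at the centre of its underside. The open joint to be bridged is between this one and the middle one, their tops 60 mm above the table.
- top_laid: Block already laid on top, over the joint of the left and middle blocks (its right end is about 5 to 10 mm left of the middle of the middle block): plain brown hardwood block, 45 (its x) x 80 (its y, long) x 30 mm high, 85 g, loose; origin at the centre of its underside.
- tape_roll: Roll of tape lying flat, 96 mm across, 36 mm high; origin under its centre. Leave alone.
- tape_measure: Orange and black tape measure, 66 x 36 x 58 mm high, standing; origin under its centre. Leave alone.
- canister: Dark green jar with a red lid, 84 mm across, 125 mm high; origin under its centre. Leave alone.
- glue_jug: Cream glue jug, 130 mm across, 240 mm high; origin under its centre. Leave alone.
- parts_tub: White open tub, 130 x 170 x 70 mm high; origin under its centre. Leave alone.
Mind the look-alikes: they are no part of the job. What is shaped like the low_right but blue or green is not meant.

How it is judged (in metres and radians):
On the way, in this order (a step that is already met when the one before it is completed fails the run):
1. the last block lies over the open joint, resting on both blocks below and let go, while the tray is still out (y of last_block in the frame of low_mid between -0.06 and -0.02 m and y of last_block in the frame of low_right between 0.02 and 0.06 m and x of last_block in the frame of low_mid between -0.016 and 0.016 m and z of last_block in the frame of low_mid between 0.025 and 0.035 m and z of last_block in the frame of low_right between 0.025 and 0.035 m and angle between the y axis of last_block and the y axis of low_mid, either way round below 0.2 rad and contact force between the fingers and last_block below 0.3 N and linear speed of last_block below 0.03 m/s and value of joint tray below 0.01 m), for 0.2 s.
2. the release lever is pressed down (value of joint release_lever above 0.085 rad), for 0.1 s.
At the end, for the whole second after the job is handed in: Tray home (at least 143 of 150 mm) and still, lever up (under 0.04 rad). Last block flat on the middle and right blocks, the laid one on the left and middle: each overlaps both by at least 20 mm lengthwise, within 16 mm sideways and 0.2 rad of parallel; last block released, at rest (value of joint tray above 0.143 m and value of joint release_lever below 0.04 rad and velocity of joint tray between -0.01 and 0.01 m/s and y of last_block in the frame of low_mid between -0.06 and -0.02 m and y of last_block in the frame of low_right between 0.02 and 0.06 m and x of last_block in the frame of low_mid between -0.016 and 0.016 m and z of last_block in the frame of low_mid between 0.025 and 0.035 m and z of last_block in the frame of low_right between 0.025 and 0.035 m and angle between the y axis of last_block and the y axis of low_mid, either way round below 0.2 rad and contact force between the fingers and last_block below 0.3 N and linear speed of last_block below 0.03 m/s and y of top_laid in the frame of low_left between -0.06 and -0.02 m and y of top_laid in the frame of low_mid between 0.02 and 0.06 m and x of top_laid in the frame of low_left between -0.016 and 0.016 m and z of top_laid in the frame of low_left between 0.025 and 0.035 m and z of top_laid in the frame of low_mid between 0.025 and 0.035 m and angle between the y axis of top_laid and the y axis of low_left, either way round below 0.2 rad); the robot touches nothing.
It fails at once if another thing on the bench was moved more than 40 mm (distance of any of tape_roll, tape_measure, canister, glue_jug, parts_tub from where it was at the start of the episode above 0.04 m).
It also fails if it takes over 54 s, if anything falls off the work surface, if the arm or the gripper's body presses on something with over 40 N, if the wrist force passes 120 N, or if a joint passes its speed limit or range.

## Robot

A 6-joint arm with a two-finger parallel gripper is mounted at the origin on the work surface. World frame = base frame: x ahead of the robot, y to its left, z up, the work surface at z = 0. Lengths are in mm, angles in rad, forces in N, time in s.
With the tool pointing down it reaches from about 225 to 875 mm from the base axis. Payload 3.4 kg.
Tool frame: the origin (TCP) lies on the front face of the gripper's body, between the roots of the fingers; the fingertips stand 73 mm ahead of it and the grasp point (between the pads) lies 54 mm ahead of it; z points along the fingers, y is the line along which they close (so a half turn about z gives the same grasp; the last joint's range is limited). The gripper opens to 85 mm and grips with 20 to 120 N. Pads are 22 mm wide; open, the fingers measure 114 mm over their backs; the gripper's body (76 mm by 85 mm) begins 54 mm behind the grasp point. The pads swing forward as they close: fully open they stand 13 mm farther back than shut.
Start: joints at [1.076, 0.276, 1.505, -0, 1.361, -0.121], TCP at [209.98, 535.316, 303.928] pointing down, gripper open.
Joint ranges: [-2.89, 2.89], [-0.75, 2.08], [0.22, 2.7], [-1.18, 4.32], [0.11, 2.71], [-2.7, 2.7]. Speed limits (rad/s): [2.57, 2.57, 3.14, 3.14, 3.14, 3.14].

## Interface

Orientations are given as a 3x3 rotation matrix whose columns are the frame's x, y, z axes.
In Python, from rig import status, imaging, env, models gives the robot as it stands.
- The arm moves only by the tool move_arm, never from a script. Its argument "targets" is a list of rows, each a list of 7 numbers: the turn, a rotation vector about the tool's x, y, z in degrees, then the shift along the tool's x, y, z in m, then the closure, from 0 (fully open) to 1 (shut). In form: [[rx, ry, rz, dx, dy, dz, hand], ...]. A call has 1 to 8 rows; each row shifts and turns the commanded pose from where the row before left it, along the tool's axes as they then stand; what a row does not reach is not made up. A row lasts 1/10 s, in which the tool goes at most 50 mm and 8.59 degrees, less where a joint would pass 70% of its speed; a pose out of reach is approached as far as the arm can. A call with a gripper value outside its range is refused whole. The fingers move at their own pace and stop on an object; "squeeze" is the grip in N (left out, the last holds). Time passes only in rows, so rows that do not move let the fingers close. It gives the time, the measured TCP pose, the force, the opening and the grip force at its end, in the units of the state.
- status.observe(): the state, without advancing time (a new reading comes with each control period).
- imaging.camera(name): name is "scene" or "top"; returns the picture (420x560x3 uint8, blue, green, red); there is no depth.
- imaging.calibration(name): a dict with "mtx" (3x3 intrinsics, pixels), "rvec" (rotation vector, rad) and "tvec" (3), from world to camera coordinates, as OpenCV has them. Camera axes: x right, y down, z forward; pixel columns grow to the right and rows downward; lengths in mm; the calibration is good to about 2 mm. A picture is of the moment at which its call begins. calibration takes no time and is no camera call.
- env.sign_off(): hands the job in; it is judged then, once.
Trained networks look in the newest picture that a camera, given by its name, has taken for a name from the list of things; names that differ only in an ending like _2 or _b are one class to them, and where a whole thing is asked for, a point or a joint stands for the part that bears it (a point fixed in the world has none). Each returns a list of dicts, best first, with "p" (0 to 1); they miss things now and then, are a little off and sometimes report something else, mostly with a low value. They report only what shows in the picture. A call takes as long as a camera call. They do not tell look-alikes from the thing itself.
- models.masks_of(camera, query): "mask" (420x560 bool, what is visible of it) and "bbox" ([left, top, right, bottom] in pixels, round what is visible of it).
The state is a dict: "time_s": time; "joints": joint angles; "dq": joint speeds; "effort": joint torques, N m; "eef_pos": TCP position; "eef_rot": TCP orientation; "force": force on the tool from outside, world axes, zero at the start; "ft_torque": the same for the moment, N m; "finger_gap": finger opening in mm; "finger_force": force on a finger pad.
Only numpy, scipy, OpenCV 4.12 (cv2) and the standard library are available. Lean on these libraries where they do the work, as an engineer would, in place of code of your own. Each camera call takes 0.05 s, during which the arm holds its last target. There are 200 camera calls.

## Working session

There is one attempt and no reset: what is moved stays moved. The work goes in short steps, Python scripts to look and compute and a tool call to move; the robot and the scene stay as the last step left them, time stands still between calls to the robot, and variables do not carry over. Pictures are saved under pics/ and viewed, at most 10 in all, crops included, and the job is handed in when it is done.

Besides the shell and the picture viewer there is one more tool, called after "Emit:" in YAML: its name, and indented under it one key for each argument. move_arm: Moves the arm, as the interface text tells. Its arguments: {"type":"object","properties":{"targets":{"type":"array","items":{"type":"array","items":{"type":"number"}}},"squeeze":{"type":"number"}},"required":["targets"]}

```bash
mkdir -p pics
python3 - <<'E'
from rig import status, imaging
import cv2, numpy as np
s=status.observe(); print(s)
for n in ("scene","top"):
    cv2.imwrite(f"pics/{n}0.png",imaging.camera(n)); print(n,imaging.calibration(n))
E
```

```text
{'time_s': 0.0, 'joints': array([ 1.07597207e+00,  2.76622715e-01,  1.50613462e+00, -1.19436095e-05,
        1.36070010e+00, -1.21013192e-01]), 'dq': array([-0.00052739,  0.00013835, -0.00166085,  0.0008442 , -0.00063163,
        0.00187012]), 'effort': array([ 6.55078584e-04, -4.16770434e+01, -2.45801014e+01, -1.24118496e-04,
        1.09179641e-02, -2.05339127e-06]), 'eef_pos': array([209.79772837, 534.93754891, 303.02318896]), 'eef_rot': array([[-9.30943257e-01,  3.65162821e-01, -8.75257496e-04],
       [ 3.65163808e-01,  9.30941825e-01, -1.64664375e-03],
       [ 2.13520732e-04, -1.85254426e-03, -9.99998261e-01]]), 'force': array([ 0.40846676, -0.62341143,  0.11690231]), 'ft_torque': array([ 0.03970873, -0.01014149, -0.0238525 ]), 'finger_force': 0.0, 'finger_gap': 85.35342337207149}
scene {'mtx': array([[419.63289441,   0.        , 286.73718821],
       [  0.        , 419.63289441, 214.24473207],
       [  0.        ,   0.        ,   1.        ]]), 'rvec': array([ 0.97433111,  2.50369527, -0.98824265]), 'tvec': array([ 346.86716616, -208.02011475, 1448.85912895])}
top {'mtx': array([[396.40800777,   0.        , 276.85547394],
       [  0.        , 396.40800777, 202.91398913],
       [  0.        ,   0.        ,   1.        ]]), 'rvec': array([ 2.1630515 , -2.16186763,  0.10461548]), 'tvec': array([  35.34115441,  521.91157816, 1195.2774705 ])}
```

View pics/scene0.png

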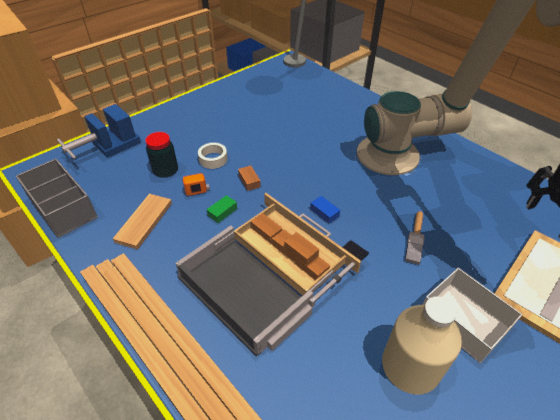

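View pics/top0.png

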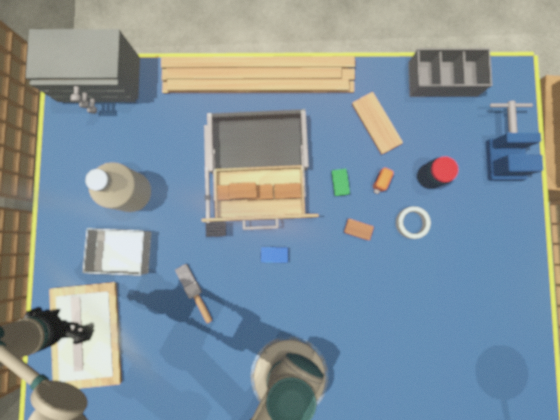

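Candidates for the loose block: brown at top (359,230) / scene (249,178); blue at top (274,254) and green at top (341,182) are look-alikes; the tape measure at top (384,180) is orange. I choose the plain brown one, right of the tray.

```bash
cat > h.py <<'E'
import numpy as np, cv2
from rig import status, imaging, models
C={n:imaging.calibration(n) for n in("scene","top")}
def proj(n,P):
    c=C[n]; return cv2.projectPoints(np.asarray(P,float).reshape(-1,3),c["rvec"],c["tvec"],c["mtx"],None)[0].reshape(-1,2)
def back(n,uv,z):
    c=C[n]; R=cv2.Rodrigues(c["rvec"])[0]; o=-R.T@c["tvec"]
    d=R.T@np.linalg.inv(c["mtx"])@np.array([uv[0],uv[1],1.]); return o+d*(z-o[2])/d[2]
def box(x,y,z,yaw,L):
    c,s=np.cos(yaw),np.sin(yaw)
    return np.array([[x+c*a*L[0]/2-s*b*L[1]/2,y+s*a*L[0]/2+c*b*L[1]/2,z+h*L[2]] for a in(-1,1) for b in(-1,1) for h in(0,1)])
E
python3 - <<'E'
from h import *
ims={n:imaging.camera(n) for n in C}
M={}
for n in C:
    for q in ["last_block","low_left","low_mid","low_right","top_laid","tray_floor","lever_pad","stand"]:
        r=models.masks_of(n,q)
        for k in r[:5]:
            ys,xs=np.nonzero(k["mask"]); print(n,q,round(k["p"],2),np.round(k["bbox"]),len(xs),np.round([xs.mean(),ys.mean()],1))
            M.setdefault(n+"/"+q,[]).append(k["mask"])
np.save("m.npy",M,allow_pickle=True)
def crop(n,x0,y0,x1,y1,w):
    c=ims[n][y0:y1,x0:x1]; f=w/c.shape[1]; return cv2.resize(c,None,fx=f,fy=f,interpolation=cv2.INTER_CUBIC)
a=crop("top",195,160,385,270,800);b=crop("scene",170,160,380,290,800)
cv2.imwrite("pics/ct.png",a); cv2.imwrite("pics/cs.png",b)
E
```

```text
scene last_block 0.56 [238. 165. 262. 190.] 387 [248.8 177.6]
scene low_left 0.61 [296. 257. 331. 282.] 413 [313.5 267.8]
scene low_left 0.33 [309. 244. 369. 306.] 613 [340.6 269.7]
scene low_mid 0.56 [216. 193. 369. 306.] 4804 [298.2 249.8]
scene low_mid 0.51 [268. 231. 294. 261.] 323 [282.  244.2]
scene low_mid 0.32 [238. 166. 261. 192.] 353 [248.4 177.7]
scene low_right 0.82 [310. 196. 338. 222.] 485 [324.2 209.3]
scene low_right 0.81 [207. 198. 235. 222.] 447 [222.  208.9]
scene low_right 0.55 [249. 216. 281. 241.] 495 [265.  226.9]
scene top_laid 0.73 [283. 230. 318. 264.] 688 [300.9 248.6]
scene top_laid 0.61 [312. 241. 370. 307.] 583 [342.2 267.8]
scene top_laid 0.25 [148. 131. 180. 178.] 1119 [160.7 154.5]
scene tray_floor 0.84 [213. 192. 369. 307.] 5009 [297.8 249.4]
scene lever_pad 0.86 [310. 242. 371. 308.] 586 [341.3 268.8]
scene lever_pad 0.51 [299. 255. 332. 281.] 445 [314.1 267.4]
scene stand 0.68 [176. 192. 367. 358.] 13449 [262.3 278.3]
top last_block 0.6 [346. 217. 375. 238.] 401 [357.8 228.5]
top low_left 0.57 [217. 182. 230. 201.] 193 [222.3 192.5]
top low_left 0.17 [ 84. 160. 152. 212.] 2405 [117.9 187.1]
top low_mid 0.69 [248. 186. 272. 202.] 251 [262.6 192.2]
top low_right 0.82 [275. 183. 303. 197.] 418 [286.8 190.4]
top low_right 0.61 [261. 247. 287. 264.] 390 [273.5 254. ]
top top_laid 0.71 [232. 182. 256. 200.] 460 [242.7 190.5]
top tray_floor 0.9 [202. 149. 318. 239.] 4192 [252.9 197. ]
top tray_floor 0.27 [218. 182. 232. 203.] 176 [223.  192.9]
top lever_pad 0.59 [203. 169. 225. 237.] 513 [211.7 214.4]
top stand 0.9 [203. 108. 318. 236.] 9660 [254.2 163.1]
```

View pics/ct.png

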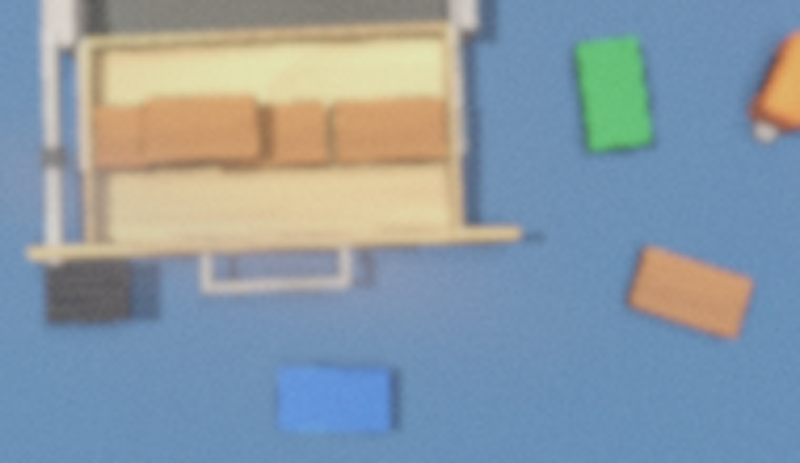

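View pics/cs.png

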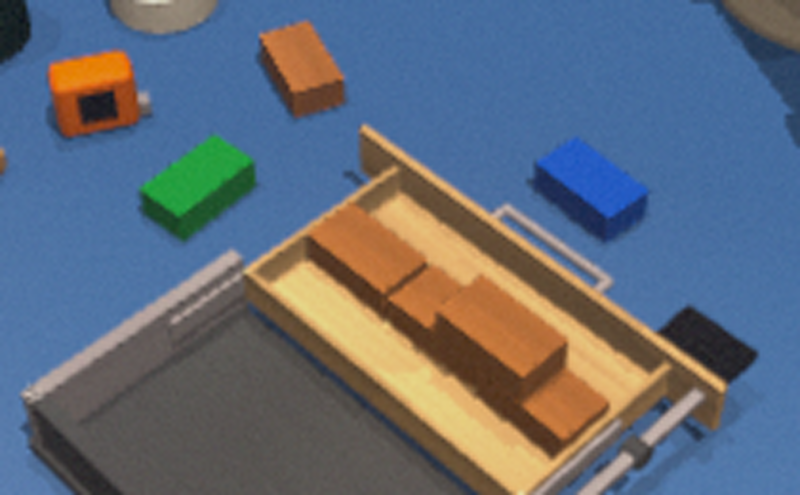

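The crops show the brown loose block at top (359,229) and scene (249,178). The open joint is at top (272.5,192), and the black pad is at top (216,229).

```bash
cat > fit.py <<'E'
from h import *
from scipy.optimize import minimize, least_squares
ims={n:imaging.camera(n) for n in C}
def brown(n,c,r=22):
    hsv=cv2.cvtColor(ims[n],cv2.COLOR_BGR2HSV); m=((hsv[...,0]<25)&(hsv[...,1]>60)).astype(np.uint8)
    k,l=cv2.connectedComponents(m); return l==l[c[1],c[0]]
K=8
def fitblock(masks,x0,z):
    def cost(p):
        t=0
        for n,m in masks.items():
            ys,xs=np.nonzero(m);a,b=xs.min()-8,ys.min()-8;w,h=xs.max()+8-a,ys.max()+8-b
            big=cv2.resize(m[b:b+h,a:a+w].astype(np.float32),None,fx=K,fy=K,interpolation=cv2.INTER_LINEAR)>.5
            q=(proj(n,box(p[0],p[1],z,p[2]/50,(45,80,30)))-[a,b]+.5)*K
            im=np.zeros(big.shape,np.uint8);cv2.fillConvexPoly(im,cv2.convexHull(q.astype(np.int32)),1)
            t+=1-(big&(im>0)).sum()/(big|(im>0)).sum()
        return t
    r=min((minimize(cost,[x0[0],x0[1],y*50],method="Nelder-Mead",options=dict(initial_simplex=[[x0[0],x0[1],y*50],[x0[0]+8,x0[1],y*50],[x0[0],x0[1]+8,y*50],[x0[0],x0[1],y*50+8]])) for y in np.arange(0,3.1,.5)),key=lambda r:r.fun)
    return r.x[0],r.x[1],r.x[2]/50,r.fun
if __name__=="__main__":
    ms={"top":brown("top",(359,229)),"scene":brown("scene",(248,176))}
    print({n:m.sum() for n,m in ms.items()})
    x0=back("top",(359,229),20)
    print("last",fitblock(ms,x0,0)); 
    for n in ms: print(n,fitblock({n:ms[n]},x0,0))
    T=lambda u,v:("top",(195+(u+.5)/4.21-.5,160+(v+.5)/4.21-.5)); S=lambda u,v:("scene",(170+(u+.5)/3.81-.5,160+(v+.5)/3.81-.5))
    # tray: local coords about tray_floor (x,y), z abs
    pts=[(T(26,254),(-83,175,65)),(T(522,237),(-83,-175,65)),(S(364,125),(-83,-175,65)),(S(724,383),(-83,175,65)),
         (T(83,38),(76,132,55)),(T(457,24),(76,-132,55)),(S(246,272),(76,-132,55)),
         (T(46,323),(-130,167,50)),(T(130,318),(-130,105,50)),(S(755,352),(-130,167,50)),(S(690,307),(-130,105,50))]
    def tr(p,l): c,s=np.cos(p[2]),np.sin(p[2]); return [p[0]+c*l[0]-s*l[1],p[1]+s*l[0]+c*l[1],l[2]]
    f=lambda p:np.concatenate([proj(o[0],tr(p,l))[0]-o[1] for o,l in pts])
    c0=back("top",(260,192),60)
    r=least_squares(f,[c0[0],c0[1],0],loss="soft_l1",x_scale=[10,10,.1]); print("tray",r.x,np.round(f(r.x).reshape(-1,2),1).tolist())
    for name,o in [("LR",[(333,103),(446,98),(446,160),(335,164)]),("LM gap edge",[(324,104),(326,163)])]:
        P=np.array([back(*T(*q),60) for q in o]); print(name,P.round(1).tolist(),P.mean(0))
    for name,o in [("LR",[(347,205),(425,263),(386,291),(308,236)]),("LM",[(427,264),(389,295)])]:
        P=np.array([back(*S(*q),60) for q in o]); print(name,P.round(1).tolist(),P.mean(0))
    P=np.array([back(*T(*q),90) for q in [(143,98),(260,95),(260,159),(143,163)]]);print("TL",P.round(1).tolist(),P.mean(0))
    for n,q in [("tape_measure",(384,180)),("green",(341,182)),("blue",(274,254))]: print(n,back("top",q,20))
E
python3 fit.py
```

```text
{'top': np.int64(374), 'scene': np.int64(356)}
last (np.float64(441.14594554029355), np.float64(-214.28241506079166), np.float64(-0.33581196591311624), np.float64(0.23255724551798185))
top (np.float64(442.15394938849005), np.float64(-214.97170447881018), np.float64(2.8627586897648816), np.float64(0.13026387625113744))
scene (np.float64(440.24753540987047), np.float64(-212.8406525975987), np.float64(2.7739252917924335), np.float64(0.07965213150729467))
tray [5.54667019e+02 9.00292965e+01 3.62763464e-02] [[0.1, 0.5], [-0.4, 0.3], [-0.1, -1.0], [0.4, 0.4], [0.5, -0.6], [-1.8, -0.4], [-1.6, -0.5], [-0.8, -0.1], [-0.2, 0.4], [0.3, 0.1], [-1.2, -1.2]]
LR [[575.6, 44.9, 60.0], [579.2, -36.2, 60.0], [534.5, -35.9, 60.0], [531.6, 43.4, 60.0]] [555.24031196   4.03127195  60.        ]
LM gap edge [[574.9, 51.3, 60.0], [532.3, 49.8, 60.0]] [553.62332897  50.54988956  60.        ]
LR [[541.5, -32.9, 60.0], [537.2, 47.0, 60.0], [574.7, 48.0, 60.0], [581.9, -28.3, 60.0]] [558.82179054   8.44557852  60.        ]
LM [[536.8, 48.7, 60.0], [575.5, 52.1, 60.0]] [556.16294715  50.40238452  60.        ]
TL [[574.6, 177.4, 90.0], [576.7, 95.4, 90.0], [531.6, 95.1, 90.0], [528.8, 176.7, 90.0]] [552.91272578 136.16649162  90.        ]
tape_measure [ 594.56806076 -298.1867206    20.        ]
green [ 588.32452696 -164.26174669   20.        ]
blue [365.332189    44.28578565  20.        ]
```

```bash
cat > plan.py <<'E'
import sys,numpy as np
from scipy.spatial.transform import Rotation as Ro
from rig import status
def plan(x,y,z,ang,n=None):
    s=status.observe();p=s["eef_pos"];R=s["eef_rot"];t=np.array([x,y,z])
    a=np.radians(ang); Rt=np.array([[np.sin(a),np.cos(a),0],[-np.cos(a),np.sin(a),0],[0,0,-1]])
    w=Ro.from_matrix(R.T@Rt).as_rotvec(); d=np.linalg.norm(t-p)
    n=n or int(np.ceil(max(d/48,np.degrees(np.linalg.norm(w))/8.4,1)))
    print(s["time_s"],p.round(1),"F",s["force"].round(1),"gap",round(s["finger_gap"],1),"dist",d.round(1),"n",n)
    for k in range(n):
        q=Ro.from_rotvec(w*k/n).as_matrix(); sh=(R@q).T@(t-p)/n/1000
        print([round(float(v),1) for v in np.degrees(w)/n]+[round(float(v),4) for v in sh])
if __name__=="__main__": plan(*map(float,sys.argv[1:5]),*map(int,sys.argv[5:6]))
E
python3 plan.py 441 -214 160 -18.5
```

```text
Traceback (most recent call last):
  File "plan.py", line 13, in <module>
    if __name__=="__main__": plan(*map(float,sys.argv[1:5]),*map(int,sys.argv[5:6]))
                             ~~~~^^^^^^^^^^^^^^^^^^^^^^^^^^^^^^^^^^^^^^^^^^^^^^^^^^^
  File "plan.py", line 7, in plan
    w=Ro.from_matrix(R.T@Rt).as_rotvec(); d=np.linalg.norm(t-p)
      ~~~~~~~~~~~~~~^^^^^^^^
  File "scipy/spatial/transform/_rotation.pyx", line 1143, in scipy.spatial.transform._rotation.Rotation.from_matrix
ValueError: Non-positive determinant (left-handed or null coordinate frame) in rotation matrix 0: [[-5.09368112e-02 -9.98701877e-01  4.18996503e-05]
 [-9.98701874e-01  5.09368070e-02 -9.56958323e-05]
 [-9.34373730e-05  4.67196998e-05  9.99999995e-01]].
```

```bash
sed -i 's/Rt=np.array.*/c,s_=np.cos(a),np.sin(a); Rt=np.array([[-s_,c,0],[c,s_,0],[0,0,-1]])/' plan.py
python3 plan.py 441 -214 160 -18.5
```

```text
1.1 [210.  535.3 303.9] F [ 0.2 -0.3 -0.3] gap 85.6 dist 797.2 n 17
[0.0, -0.0, 5.1, -0.0287, -0.0361, 0.0085]
[0.0, -0.0, 5.1, -0.0319, -0.0334, 0.0085]
[0.0, -0.0, 5.1, -0.0347, -0.0304, 0.0085]
[0.0, -0.0, 5.1, -0.0373, -0.0272, 0.0085]
[0.0, -0.0, 5.1, -0.0396, -0.0237, 0.0085]
[0.0, -0.0, 5.1, -0.0415, -0.0201, 0.0085]
[0.0, -0.0, 5.1, -0.0431, -0.0163, 0.0085]
[0.0, -0.0, 5.1, -0.0444, -0.0124, 0.0085]
[0.0, -0.0, 5.1, -0.0454, -0.0084, 0.0085]
[0.0, -0.0, 5.1, -0.0459, -0.0043, 0.0085]
[0.0, -0.0, 5.1, -0.0461, -0.0002, 0.0085]
[0.0, -0.0, 5.1, -0.046, 0.0039, 0.0085]
[0.0, -0.0, 5.1, -0.0454, 0.008, 0.0085]
[0.0, -0.0, 5.1, -0.0445, 0.012, 0.0085]
[0.0, -0.0, 5.1, -0.0433, 0.016, 0.0085]
[0.0, -0.0, 5.1, -0.0417, 0.0198, 0.0085]
[0.0, -0.0, 5.1, -0.0397, 0.0234, 0.0085]
```

Emit:
move_arm:
  targets:
    - [0, 0, 5.1, -0.029, -0.036, 0.0085, 0]
    - [0, 0, 5.1, -0.032, -0.033, 0.0085, 0]
    - [0, 0, 5.1, -0.035, -0.03, 0.0085, 0]
    - [0, 0, 5.1, -0.037, -0.027, 0.0085, 0]
    - [0, 0, 5.1, -0.04, -0.024, 0.0085, 0]
    - [0, 0, 5.1, -0.0415, -0.02, 0.0085, 0]
    - [0, 0, 5.1, -0.043, -0.016, 0.0085, 0]
    - [0, 0, 5.1, -0.044, -0.012, 0.0085, 0]

```text
time_s: 1.9
eef_pos: [320.8, 182.4, 236.0]
eef_rot: [[-0.463, 0.886, 0.002], [0.886, 0.463, 0.0], [-0.0, 0.002, -1.0]]
force: [1.0, 0.0, 0.6]
finger_gap: 85.9
finger_force: 0.0
```

Emit:
move_arm:
  targets:
    - [0, 0, 5.1, -0.045, -0.008, 0.0085, 0]
    - [0, 0, 5.1, -0.046, -0.004, 0.0085, 0]
    - [0, 0, 5.1, -0.046, 0, 0.0085, 0]
    - [0, 0, 5.1, -0.046, 0.004, 0.0085, 0]
    - [0, 0, 5.1, -0.045, 0.008, 0.0085, 0]
    - [0, 0, 5.1, -0.0445, 0.012, 0.0085, 0]
    - [0, 0, 5.1, -0.043, 0.016, 0.0085, 0]
    - [0, 0, 5.1, -0.03, 0.016, 0.005, 0]

```text
time_s: 2.7
eef_pos: [429.9, -157.6, 171.0]
eef_rot: [[0.231, 0.973, 0.001], [0.973, -0.231, -0.001], [-0.0, 0.001, -1.0]]
force: [0.5, 1.2, 1.0]
finger_gap: 85.6
finger_force: 0.0
```

```bash
python3 plan.py 441 -214 140 -18.5
```

```text
2.7 [ 429.9 -157.6  171. ] F [0.5 1.2 1. ] gap 85.6 dist 65.3 n 2
[0.0, 0.0, 2.6, -0.0262, 0.0119, 0.0155]
[0.0, 0.0, 2.6, -0.0256, 0.0131, 0.0155]
```

Emit:
move_arm:
  targets:
    - [0, 0, 2.6, -0.026, 0.012, 0.0155, 0]
    - [0, 0, 2.6, -0.026, 0.013, 0.0155, 0]
    - [0, 0, 0, 0, 0, 0, 0]
    - [0, 0, 0, 0, 0, 0, 0]

```text
time_s: 3.1
eef_pos: [440.4, -211.4, 140.0]
eef_rot: [[0.314, 0.95, -0.001], [0.95, -0.314, 0.001], [0.001, -0.001, -1.0]]
force: [0.1, -1.0, 0.9]
finger_gap: 85.6
finger_force: 0.0
```

```bash
python3 plan.py 441 -214 76 -18.5 3
```

```text
3.1 [ 440.4 -211.4  140. ] F [ 0.1 -1.   0.9] gap 85.6 dist 64.0 n 3
[-0.0, -0.0, 0.1, -0.0008, 0.0005, 0.0213]
[-0.0, -0.0, 0.1, -0.0008, 0.0005, 0.0213]
[-0.0, -0.0, 0.1, -0.0008, 0.0005, 0.0213]
```

Emit:
move_arm:
  targets:
    - [0, 0, 0, -0.001, 0, 0.021, 0]
    - [0, 0, 0, -0.001, 0, 0.021, 0]
    - [0, 0, 0, -0.001, 0, 0.021, 0]
    - [0, 0, 0, 0, 0, 0, 0.3]
    - [0, 0, 0, 0, 0, 0, 0.8]
    - [0, 0, 0, 0, 0, 0, 0.8]
    - [0, 0, 0, 0, 0, 0, 0.8]
    - [0, 0, 0, 0, 0, 0, 0.8]
  squeeze: 40

```text
time_s: 3.9
eef_pos: [440.6, -214.2, 78.9]
eef_rot: [[0.312, 0.95, 0.003], [0.95, -0.312, -0.001], [-0.0, 0.003, -1.0]]
force: [-0.5, 1.2, 7.3]
finger_gap: 44.1
finger_force: 42.6
```

Emit:
move_arm:
  targets:
    - [0, 0, 0, 0, 0, -0.02, 0.8]
    - [0, 0, 0, 0, 0, -0.03, 0.8]
    - [0, 0, 0, 0, 0, -0.03, 0.8]
    - [0, 0, 0, 0, 0, -0.02, 0.8]
    - [0, 0, 0, 0, 0, 0, 0.8]

```text
time_s: 4.4
eef_pos: [441.2, -215.0, 180.5]
eef_rot: [[0.313, 0.95, 0.006], [0.95, -0.313, -0.004], [-0.002, 0.007, -1.0]]
force: [0.3, -0.3, -1.5]
finger_gap: 44.4
finger_force: 41.8
```

```bash
python3 - <<'E'
from h import *
a=imaging.camera("scene")[110:230,190:350]; b=imaging.camera("top")[150:280,220:400]
cv2.imwrite("pics/g.png",np.vstack([cv2.resize(a,(400,300)),cv2.resize(b,(400,289))]))
E
python3 plan.py 555 46 180 2.2
```

```text
4.5 [ 439.5 -213.9  177.5] F [ 0.1 -0.8 -1. ] gap 43.9 dist 284.4 n 6
[0.0, 0.0, -3.4, 0.0472, 0.0047, -0.0004]
[0.0, 0.0, -3.4, 0.0468, 0.0075, -0.0004]
[0.0, 0.0, -3.4, 0.0463, 0.0103, -0.0004]
[0.0, 0.0, -3.4, 0.0456, 0.013, -0.0004]
[0.0, 0.0, -3.4, 0.0447, 0.0157, -0.0004]
[0.0, 0.0, -3.4, 0.0437, 0.0183, -0.0004]
```

View pics/g.png

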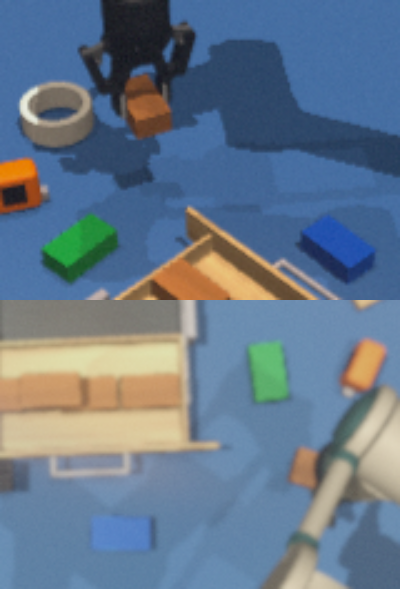

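Brown block is held between the fingers (scene crop 148,105) and looks level. The stack is undisturbed.

Emit:
move_arm:
  targets:
    - [0, 0, -3.4, 0.047, 0.005, -0.0005, 0.8]
    - [0, 0, -3.4, 0.047, 0.0075, -0.0005, 0.8]
    - [0, 0, -3.4, 0.046, 0.01, -0.0005, 0.8]
    - [0, 0, -3.4, 0.0455, 0.013, 0, 0.8]
    - [0, 0, -3.4, 0.0445, 0.0155, 0, 0.8]
    - [0, 0, -3.4, 0.0435, 0.018, 0, 0.8]
    - [0, 0, 0, 0, 0, 0, 0.8]
    - [0, 0, 0, 0, 0, 0, 0.8]

```text
time_s: 5.3
eef_pos: [553.6, 46.2, 177.0]
eef_rot: [[-0.041, 0.999, -0.004], [0.999, 0.041, -0.0], [-0.0, -0.004, -1.0]]
force: [-0.9, 0.1, -1.1]
finger_gap: 44.3
finger_force: 41.7
```

```bash
python3 plan.py 555 46 155 2.2
python3 - <<'E'
from h import *
a=imaging.camera("scene")[150:300,190:370]
p=status.observe()["eef_pos"]
im=cv2.resize(a,None,fx=4.4,fy=4.4,interpolation=cv2.INTER_CUBIC)
for P in box(p[0],p[1],p[2]-78,.037,(45,80,30)):
    u=(proj("scene",P)[0]-[190,150]+.5)*4.4; cv2.circle(im,tuple(int(v) for v in u),4,(255,255,0),1)
cv2.imwrite("pics/pl.png",im[:600])
E
```

```text
5.3 [553.6  46.2 177. ] F [-0.9  0.1 -1.1] gap 44.3 dist 22.0 n 1
[-0.2, 0.0, 0.1, -0.0002, 0.0014, 0.022]
```

View pics/pl.png

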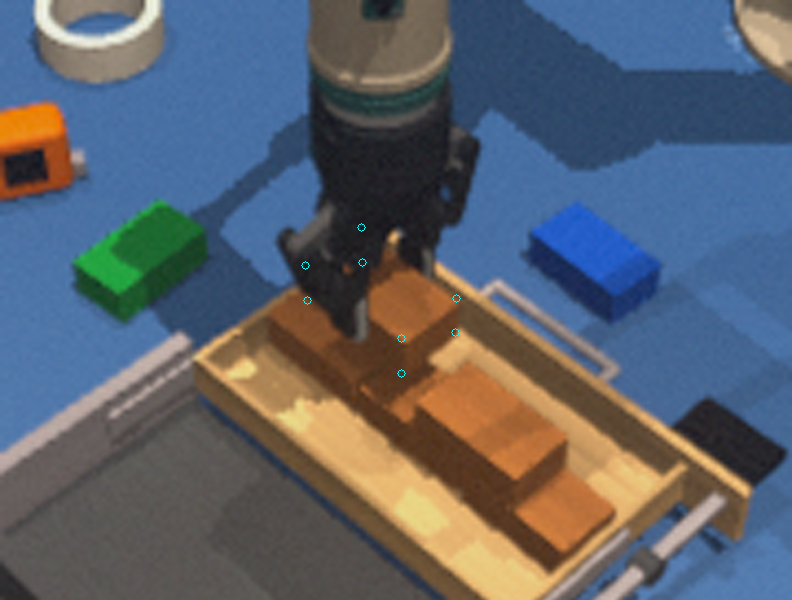

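The overlay sits within about 1 px of the held block (near corner at 404,343). The block may be a few mm lower than assumed, so I descend on force.

Emit:
move_arm:
  targets:
    - [0, 0, 0, 0, 0.001, 0.01, 0.8]
    - [0, 0, 0, 0, 0, 0.01, 0.8]
    - [0, 0, 0, 0, 0, 0.01, 0.8]
    - [0, 0, 0, 0, 0, 0.003, 0.8]
    - [0, 0, 0, 0, 0, 0, 0.8]

```text
time_s: 5.85
eef_pos: [554.9, 44.7, 144.9]
eef_rot: [[-0.037, 0.999, -0.002], [0.999, 0.037, 0.0], [0.0, -0.002, -1.0]]
force: [0.9, 0.0, -0.9]
finger_gap: 44.8
finger_force: 41.7
```

Emit:
move_arm:
  targets:
    - [0, 0, 0, 0, 0, 0.001, 0.8]
    - [0, 0, 0, 0, 0, 0.001, 0.8]
    - [0, 0, 0, 0, 0, 0, 0.8]

```text
time_s: 6.15
eef_pos: [555.6, 45.2, 144.2]
eef_rot: [[-0.038, 0.999, 0.001], [0.999, 0.038, 0.0], [0.0, 0.001, -1.0]]
force: [0.9, 0.2, -0.2]
finger_gap: 44.1
finger_force: 41.7
```

Emit:
move_arm:
  targets:
    - [0, 0, 0, 0, 0, 0.001, 0.8]
    - [0, 0, 0, 0, 0, 0.001, 0.8]
    - [0, 0, 0, 0, 0, 0, 0.8]

```text
time_s: 6.45
eef_pos: [555.4, 45.2, 141.8]
eef_rot: [[-0.038, 0.999, -0.0], [0.999, 0.038, 0.0], [0.0, -0.0, -1.0]]
force: [0.0, -0.0, -0.3]
finger_gap: 44.3
finger_force: 41.7
```

Emit:
move_arm:
  targets:
    - [0, 0, 0, 0, 0, 0.001, 0.8]
    - [0, 0, 0, 0, 0, 0.001, 0.8]
    - [0, 0, 0, 0, 0, 0, 0.8]

```text
time_s: 6.75
eef_pos: [555.4, 45.2, 139.7]
eef_rot: [[-0.038, 0.999, -0.0], [0.999, 0.038, 0.0], [0.0, -0.0, -1.0]]
force: [0.3, 0.2, -0.4]
finger_gap: 44.3
finger_force: 41.7
```

Emit:
move_arm:
  targets:
    - [0, 0, 0, 0, 0, 0.001, 0.8]
    - [0, 0, 0, 0, 0, 0.0005, 0.8]
    - [0, 0, 0, 0, 0, 0, 0.8]

```text
time_s: 7.05
eef_pos: [555.6, 45.1, 138.9]
eef_rot: [[-0.038, 0.999, 0.001], [0.999, 0.038, 0.0], [0.0, 0.001, -1.0]]
force: [-1.2, 0.4, 4.4]
finger_gap: 44.2
finger_force: 42.1
```

Emit:
move_arm:
  targets:
    - [0, 0, 0, 0, 0, 0.0005, 0.8]
    - [0, 0, 0, 0, 0, 0.0005, 0.8]
    - [0, 0, 0, 0, 0, 0, 0.8]

```text
time_s: 7.35
eef_pos: [556.2, 45.2, 138.8]
eef_rot: [[-0.038, 0.999, 0.002], [0.999, 0.038, 0.0], [-0.0, 0.002, -1.0]]
force: [-2.6, -0.1, 8.3]
finger_gap: 44.4
finger_force: 42.9
```

Emit:
move_arm:
  targets:
    - [0, 0, 0, 0, 0, -0.0008, 0.8]
    - [0, 0, 0, 0, 0, 0, 0.45]
    - [0, 0, 0, 0, 0, 0, 0.4]
    - [0, 0, 0, 0, 0, 0, 0.3]
    - [0, 0, 0, 0, 0, 0, 0.25]
    - [0, 0, 0, 0, 0, 0, 0.25]

```text
time_s: 7.95
eef_pos: [555.4, 45.1, 138.0]
eef_rot: [[-0.038, 0.999, -0.0], [0.999, 0.038, 0.0], [0.0, -0.0, -1.0]]
force: [-0.1, 0.2, -0.2]
finger_gap: 64.0
finger_force: 0.0
```

Emit:
move_arm:
  targets:
    - [0, 0, 0, 0, 0, -0.01, 0.25]
    - [0, 0, 0, 0, 0, -0.03, 0.25]
    - [0, 0, 0, 0, 0, -0.04, 0.25]
    - [0, 0, 0, 0.02, -0.04, -0.02, 0.25]
    - [0, 0, 0, 0.035, -0.035, 0, 0.5]
    - [0, 0, 0, 0.04, -0.03, 0, 1]
    - [0, 0, 0, 0.04, -0.01, 0, 1]
    - [0, 0, 0, 0, 0, 0, 1]
  squeeze: 60

```text
time_s: 8.75
eef_pos: [433.3, 179.2, 239.4]
eef_rot: [[-0.043, 0.999, 0.001], [0.999, 0.043, 0.003], [0.003, 0.001, -1.0]]
force: [0.3, 0.0, 0.6]
finger_gap: 6.1
finger_force: 0.0
```

```bash
python3 plan.py 442 222 165 2.2
python3 - <<'E'
from h import *
a=imaging.camera("scene")[160:300,200:380]; b=imaging.camera("top")[150:250,195:325]
im=np.vstack([cv2.resize(a,(400,311)),cv2.resize(b,(400,289))])
cv2.imwrite("pics/laid.png",im)
for q in [(-130,105),(-130,167),(-86,105),(-86,167)]:
    c,s=np.cos(.0363),np.sin(.0363);P=[554.7+c*q[0]-s*q[1],90+s*q[0]+c*q[1],50]
    print(np.round(P,1),proj("scene",P).round(1),proj("top",P).round(1))
E
```

```text
8.75 [433.3 179.2 239.4] F [0.3 0.  0.6] gap 6.1 dist 86.3 n 2
[0.0, -0.1, 0.1, 0.0211, 0.0052, 0.0372]
[0.0, -0.1, 0.1, 0.0212, 0.0052, 0.0372]
[421.  190.2  50. ] [[349.5 239. ]] [[225.3 235.5]]
[418.7 252.2  50. ] [[368.1 252.1]] [[204.8 236.2]]
[464.9 191.8  50. ] [[338.8 248. ]] [[225.  220.9]]
[462.7 253.8  50. ] [[357.5 261.6]] [[204.5 221.6]]
```

View pics/laid.png

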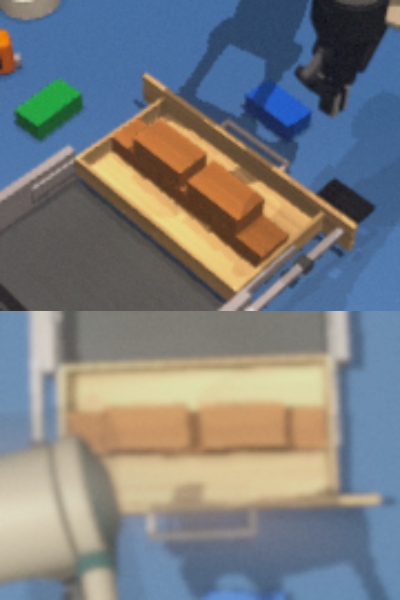

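Both top blocks lie in line with a small gap at top crop (196,425), and the last block spans the open joint. Next is the lever.

Emit:
move_arm:
  targets:
    - [0, 0, 0, 0.021, 0.004, 0.037, 1]
    - [0, 0, 0, 0.021, 0.004, 0.037, 1]
    - [0, 0, 0, 0, 0, 0.02, 1]
    - [0, 0, 0, 0, 0, 0, 1]
    - [0, 0, 0, 0, 0, 0, 1]

```text
time_s: 9.35
eef_pos: [442.8, 217.0, 144.4]
eef_rot: [[-0.037, 0.999, -0.0], [0.999, 0.037, -0.0], [-0.0, -0.0, -1.0]]
force: [0.1, -0.5, 0.5]
finger_gap: 0.1
finger_force: 0.0
```

```bash
python3 plan.py 441 222 124 2.2
```

```text
9.35 [442.8 217.  144.4] F [ 0.1 -0.5  0.5] gap 0.1 dist 21.1 n 1
[-0.0, 0.0, -0.1, 0.0051, -0.0016, 0.0204]
```

Emit:
move_arm:
  targets:
    - [0, 0, 0, 0.005, -0.002, 0.01, 1]
    - [0, 0, 0, 0, 0, 0.008, 1]
    - [0, 0, 0, 0, 0, 0.005, 1]
    - [0, 0, 0, 0, 0, 0.005, 1]
    - [0, 0, 0, 0, 0, 0.003, 1]
    - [0, 0, 0, 0, 0, 0.003, 1]
    - [0, 0, 0, 0, 0, 0, 1]

```text
time_s: 10.05
eef_pos: [439.9, 222.8, 110.3]
eef_rot: [[-0.038, 0.999, 0.001], [0.999, 0.038, -0.0], [-0.0, 0.001, -1.0]]
force: [-0.6, -1.9, 5.8]
finger_gap: 0.1
finger_force: 2.8
```

Emit:
move_arm:
  targets:
    - [0, 0, 0, 0, 0.003, 0.001, 1]
    - [0, 0, 0, 0, 0.003, 0, 1]
    - [0, 0, 0, 0, 0.003, 0, 1]
    - [0, 0, 0, 0, 0.003, 0, 1]
    - [0, 0, 0, 0, 0.004, 0, 1]
    - [0, 0, 0, 0, 0.004, 0, 1]
    - [0, 0, 0, 0, 0.004, 0, 1]
    - [0, 0, 0, 0, 0.004, 0, 1]

```text
time_s: 10.85
eef_pos: [467.2, 223.9, 109.5]
eef_rot: [[-0.038, 0.999, -0.001], [0.999, 0.038, -0.0], [0.0, -0.001, -1.0]]
force: [-2.3, -0.3, 6.5]
finger_gap: -0.1
finger_force: 2.9
```

Emit:
move_arm:
  targets:
    - [0, 0, 0, 0, 0.004, 0, 1]
    - [0, 0, 0, 0, 0.005, 0, 1]
    - [0, 0, 0, 0, 0.005, 0, 1]
    - [0, 0, 0, 0, 0.005, 0, 1]
    - [0, 0, 0, 0, 0.005, 0, 1]

```text
time_s: 11.35
eef_pos: [491.2, 224.9, 109.5]
eef_rot: [[-0.038, 0.999, -0.001], [0.999, 0.038, 0.0], [0.0, -0.001, -1.0]]
force: [-2.2, -0.1, 5.2]
finger_gap: -0.1
finger_force: 2.9
```

Emit:
move_arm:
  targets:
    - [0, 0, 0, 0, 0.005, 0, 1]
    - [0, 0, 0, 0, 0.005, 0, 1]
    - [0, 0, 0, 0, 0.005, 0, 1]
    - [0, 0, 0, 0, 0.005, 0, 1]
    - [0, 0, 0, 0, 0.005, 0, 1]
    - [0, 0, 0, 0, 0.005, 0, 1]
    - [0, 0, 0, 0, 0.005, 0, 1]
    - [0, 0, 0, 0, 0.005, 0, 1]

```text
time_s: 12.15
eef_pos: [531.2, 226.5, 109.6]
eef_rot: [[-0.038, 0.999, -0.001], [0.999, 0.038, 0.0], [0.0, -0.001, -1.0]]
force: [-2.5, -0.8, 4.9]
finger_gap: 0.1
finger_force: 2.9
```

Emit:
move_arm:
  targets:
    - [0, 0, 0, 0, 0.003, -0.006, 1]
    - [0, 0, 0, 0, 0.003, -0.007, 1]
    - [0, 0, 0, 0, 0.003, -0.006, 1]
    - [0, 0, 0, 0, 0.003, 0, 1]
    - [0, 0, 0, 0, 0.004, 0, 1]
    - [0, 0, 0, 0, 0.004, 0, 1]

```text
time_s: 12.75
eef_pos: [549.6, 227.0, 128.2]
eef_rot: [[-0.038, 0.999, -0.005], [0.999, 0.038, -0.0], [-0.0, -0.005, -1.0]]
force: [-7.4, -0.8, 7.4]
finger_gap: -0.3
finger_force: 4.4
```

Run:
```python
from h import *
print(status.observe()["eef_pos"],status.observe()["force"])
a=imaging.camera("scene")[180:320,180:390]; b=imaging.camera("top")[100:240,190:340]
cv2.imwrite("pics/push.png",np.vstack([cv2.resize(a,(420,280)),cv2.resize(b,(337,315)) .repeat(1,axis=0)] if 0 else [cv2.resize(a,(420,280)),cv2.resize(b,(420,315))]))
```

```text
[549.63635774 227.03832985 128.18949857] [-7.44792105 -0.82245039  7.43916213]
```

View pics/push.png

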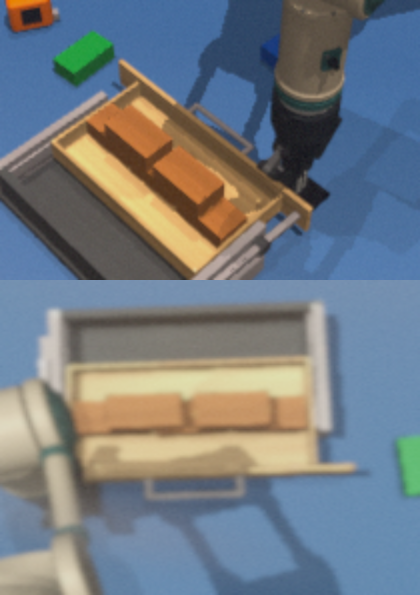

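Tray is about 96 mm in (panel's right end at top 317,183), with the stack intact.

Emit:
move_arm:
  targets:
    - [0, 0, 0, 0, 0, 0, 1]
    - [0, 0, 0, 0, 0, 0, 1]

```text
time_s: 13.05
eef_pos: [550.5, 227.1, 128.3]
eef_rot: [[-0.038, 0.999, -0.003], [0.999, 0.038, -0.0], [-0.0, -0.003, -1.0]]
force: [-3.3, 0.4, 4.8]
finger_gap: 0.2
finger_force: 2.6
```

Emit:
move_arm:
  targets:
    - [0, 0, 0, 0, 0.003, -0.001, 1]
    - [0, 0, 0, 0, 0.003, -0.001, 1]
    - [0, 0, 0, 0, 0.004, 0, 1]
    - [0, 0, 0, 0, 0.004, 0, 1]

```text
time_s: 13.45
eef_pos: [562.4, 227.5, 128.7]
eef_rot: [[-0.038, 0.999, -0.009], [0.999, 0.038, -0.001], [-0.001, -0.009, -1.0]]
force: [-5.6, 1.0, 0.4]
finger_gap: 0.0
finger_force: 2.9
```

Emit:
move_arm:
  targets:
    - [0, 0, 0, 0, 0.004, 0, 1]
    - [0, 0, 0, 0, 0.004, 0, 1]
    - [0, 0, 0, 0, 0.004, 0, 1]
    - [0, 0, 0, 0, 0.004, 0, 1]
    - [0, 0, 0, 0, 0.004, 0, 1]
    - [0, 0, 0, 0, 0.004, 0, 1]
    - [0, 0, 0, 0, 0.004, 0, 1]
    - [0, 0, 0, 0, 0.003, 0, 1]

```text
time_s: 14.25
eef_pos: [593.8, 228.8, 128.7]
eef_rot: [[-0.038, 0.999, -0.008], [0.999, 0.038, -0.001], [-0.0, -0.008, -1.0]]
force: [-6.3, 1.5, 0.7]
finger_gap: -0.1
finger_force: 2.9
```

Emit:
move_arm:
  targets:
    - [0, 0, 0, 0, 0.002, 0, 1]
    - [0, 0, 0, 0, 0.002, 0, 1]
    - [0, 0, 0, 0, 0.002, 0, 1]
    - [0, 0, 0, 0, 0.002, 0, 1]
    - [0, 0, 0, 0, 0, 0, 1]

```text
time_s: 14.75
eef_pos: [603.3, 229.0, 129.4]
eef_rot: [[-0.038, 0.999, -0.004], [0.999, 0.038, -0.0], [-0.0, -0.004, -1.0]]
force: [-4.8, 0.6, -1.1]
finger_gap: -0.0
finger_force: 2.1
```

Emit:
move_arm:
  targets:
    - [0, 0, 0, 0, 0.002, 0, 1]
    - [0, 0, 0, 0, 0.002, 0, 1]
    - [0, 0, 0, 0, 0, 0, 1]

```text
time_s: 15.05
eef_pos: [604.1, 229.1, 129.2]
eef_rot: [[-0.038, 0.999, -0.011], [0.999, 0.038, -0.001], [-0.001, -0.011, -1.0]]
force: [-11.8, 0.5, 3.9]
finger_gap: 0.2
finger_force: 5.9
```

Emit:
move_arm:
  targets:
    - [0, 0, 0, 0, 0.002, 0, 1]
    - [0, 0, 0, 0, 0.002, 0, 1]
    - [0, 0, 0, 0, 0, 0, 1]

```text
time_s: 15.35
eef_pos: [604.8, 229.1, 129.2]
eef_rot: [[-0.038, 0.999, -0.019], [0.999, 0.038, -0.002], [-0.001, -0.019, -1.0]]
force: [-18.1, -0.5, 8.7]
finger_gap: 0.1
finger_force: 9.9
```

At the stop. Back off, rise and look.

Emit:
move_arm:
  targets:
    - [0, 0, 0, 0, -0.004, 0, 1]
    - [0, 0, 0, 0, -0.008, -0.003, 1]
    - [0, 0, 0, 0, -0.015, -0.02, 1]
    - [0, 0, 0, 0, -0.03, -0.03, 1]
    - [0, 0, 0, 0, -0.04, -0.02, 1]
    - [0, 0, 0, 0, -0.045, 0, 1]
    - [0, 0, 0, 0, -0.045, 0, 1]
    - [0, 0, 0, 0, 0, 0, 1]

```text
time_s: 16.15
eef_pos: [420.1, 221.4, 203.5]
eef_rot: [[-0.04, 0.999, -0.003], [0.999, 0.04, -0.001], [-0.001, -0.003, -1.0]]
force: [1.4, -0.5, 0.1]
finger_gap: 0.0
finger_force: 0.0
```

Run:
```python
from h import *
a=imaging.camera("scene")[180:340,160:370]; b=imaging.camera("top")[95:215,190:340]
cv2.imwrite("pics/end.png",np.vstack([cv2.resize(a,(400,300)),cv2.resize(b,(375,300))[:, :375] if 0 else cv2.resize(b,(400,298))]))
print(status.observe()["force"])
c,s=np.cos(.0363),np.sin(.0363)
for d in(143,150):
  for l,z in [((-83,-175),65),((-83,175),65),((-130,105),50),((-130,167),50),((-130,105),41),((-130,167),41)]:
    x=l[0]+d;P=[554.7+c*x-s*l[1],90+s*x+c*l[1],z]
    print(d,l,z,((proj("scene",P)[0]-[160,180]+.5)*[400/210,300/160]).round(1),((proj("top",P)[0]-[190,95]+.5)*[400/150,298/120]+[0,300]).round(1))
```

```text
[ 1.01283209 -0.03664723  0.71278685]
143 (-83, -175) 65 [128.   69.5] [337.4 484.8]
143 (-83, 175) 65 [309.4 216.4] [ 28.4 495.4]
143 (-130, 105) 50 [292.7 169.1] [ 92.9 533.3]
143 (-130, 167) 50 [328.5 197.1] [ 38.7 535.1]
143 (-130, 105) 41 [292.3 173.1] [ 94.  534.3]
143 (-130, 167) 41 [327.8 201. ] [ 40.2 536.1]
150 (-83, -175) 65 [124.2  72. ] [337.1 479.2]
150 (-83, 175) 65 [305.5 219.8] [ 28.3 489.7]
150 (-130, 105) 50 [289.1 172.1] [ 92.8 527.6]
150 (-130, 167) 50 [324.8 200.3] [ 38.6 529.4]
150 (-130, 105) 41 [288.7 176.1] [ 93.9 528.7]
150 (-130, 167) 41 [324.2 204.2] [ 40.1 530.5]
```

View pics/end.png

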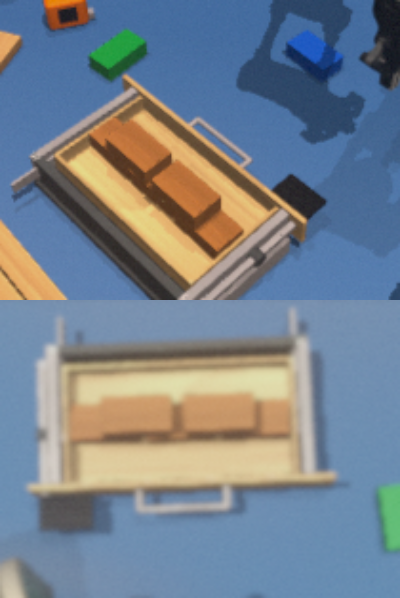

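Tray is home: the panel's end is at the predicted 150 mm spot (scene crop 305,219). The pad corner at (325,200) matches the lever-up position, and the stack is intact.

```bash
python3 -c "
from rig import env; print(env.sign_off())"
```

```text
the job is handed in; nothing more can be done
None
```

I laid the last block over the open joint and let go of it, then pressed the lever and pushed the tray home. In the final pictures the tray is home, the lever is up and the stack is intact. The job is handed in, but it returned no verdict.

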